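Touch-test three drying pieces, cleanest first

ROBOT

A 6-joint arm with a two-finger parallel gripper is mounted at the origin on the work surface; the furniture and walls round the work are solid. World frame = base frame: x ahead of the robot, y to its left, z up, the work surface at z = 0. Lengths are in mm, angles in degrees, forces in N, time in s.
With the tool pointing down it reaches from about 300 to 850 mm from the base axis. Payload 4.2 kg.
Tool frame: the origin (TCP) lies at the very end of the fingers, on their centre line; the grasp point (between the pads) lies 19 mm behind it (env.grasp_offset is the distance from the TCP to the grasp point, in mm); z points along the fingers, y is the line along which they close (so a half turn about z gives the same grasp; the last joint's range is limited). The gripper opens to 91 mm and grips with 3 to 60 N. Pads are 32 mm wide; open, the fingers measure 118 mm over their backs; the gripper's body (76 mm by 178 mm) begins 60 mm behind the grasp point.
Start: joints at [72.307, 18.312, 89.639, -0, 72.044, -1.146], TCP at [163.763, 551.203, 213.976] pointing down, gripper open.
Joint ranges: [-177.97, 177.97], [-48.28, 115.42], [12.27, 149.76], [-77.06, 257.06], [2.81, 150.46], [-146.56, 146.56]. Speed limits (degrees/s): [147.25, 147.25, 180, 180, 180, 180].

INTERFACE

Orientations are given as [roll, pitch, yaw] about the fixed x, y, z axes, in that order (R = Rz(yaw) Ry(pitch) Rx(roll)).
In Python, from workcell import env, eyes gives the robot as it stands.
- The arm moves only by the tool send_rows, never from a script. Its arguments are lists of equal length, an entry for each row: "grip": the opening, from -1 (shut) to 1 (fully open), so that 0 is half open; "xyz": the shift along the world's x, y, z in m, a list of three; "yaw": the turn about the world's z in degrees. A call has 1 to 8 rows; each row is the pose to reach, as a shift and turn from the pose commanded when the call began; what a row does not reach only later rows make up. A row lasts 1/12 s, in which the tool goes at most 41.7 mm and 7.16 degrees, less where a joint would pass 70% of its speed; a pose out of reach is approached as far as the arm can. A call with a gripper value outside its range is refused whole. The fingers move at their own pace and stop on an object; "grip_force" is the grip in N (left out, the last holds). Time passes only in rows, so rows that repeat a pose let the fingers close. It gives the time, the measured TCP pose, the force, the opening and the grip force at its end, in the units of the state.
- env.state(): the state, without advancing time (a new reading comes with each control period).
- eyes.grab_frame(name): name is "side" or "top" or "wrist"; returns a dict with "frame" (384x512x3 uint8, red, green, blue), "fx", "fy", "cx", "cy" (pixels), "pose" (4x4, takes a point from camera to world coordinates). Camera axes: x right, y down, z forward; pixel columns grow to the right and rows downward; lengths in mm; the calibration is good to about 2 mm. A picture is of the moment at which its call begins. There is no depth.
- env.job_done(): hands the job in; it is judged then, once.
The state is a dict: "time_s": time; "qpos": joint angles; "qvel": joint speeds; "effort": joint torques, N m; "ee_pos": TCP position; "ee_rot": TCP orientation; "force": force on the tool from outside, world axes, zero at the start; "torque": the same for the moment, N m; "gripper_width": finger opening in mm; "gripper_force": force on a finger pad.
Only numpy, scipy, OpenCV 4.12 (cv2) and the standard library are available. Lean on these libraries where they do the work, as an engineer would, in place of code of your own. Each camera call takes 0.05 s, during which the arm holds its last target. There are 200 camera calls.

TASK

Feel whether the drying pieces are dry, cleanest first: with the closed fingertips touch the middle of the top of the white plaster oval, then of the clay rose, and last of the brown clay medallion. Touch each one lightly, pressing only gently, without pushing it out of place, tipping, pinching or lifting it. Leave the round white saucer that lies among them and the other loose things (curl-tailed fish, blue-capped jar beside the big tub, yellow bird) untouched, and finish with the hand clear.

Things in the scene. Friction and masses are not known exactly. Their poses are not given: they have to be found in the camera images.
- plaster_oval_top (a point): White plaster oval blank, a smooth pebble-like slab with a very slightly hollow top (the middle may lie up to 4 mm below the point), 110 mm long along its own y, 69 mm wide along its own x, 19 mm high. The point is the middle of its top face; z up. It lies loose and flat on the table top (z = 0), weighs about 130 to 220 g, is rigid and does not give when touched. 
- clay_rose_top (a point): Off-white dry clay rose with open petals, 64 mm across, 31 mm high at its highest petals; its top is uneven, so the first contact may come up to 4 mm lower. The point is the middle of its top face; z up. It lies loose and flat on the table top (z = 0), weighs about 100 to 170 g, is rigid and does not give when touched. 
- medallion_top (a point): Brown unfired clay medallion with a star on it, a round disc 46 mm across, 10 mm thick. The point is the middle of its top face; z up. It lies loose and flat on the table top (z = 0), weighs about 50 to 85 g, is rigid and does not give when touched. 
- bisque_saucer: Bystander: white round bisque saucer, 95 mm across, 9 mm high, lying loose among the three pieces; origin at the centre of its underside.
- curl_fish: Bystander: white bisque fish with a curled tail, 133 x 66 mm, 90 mm high, loose; origin at the centre of its underside.
- blue_jar: Bystander: paint jar with a blue cap, by the big pink-lidded tub, 42 mm across, 82 mm high, loose; origin at the centre of its underside.
- yellow_bird: Bystander: glazed yellow bird, 72 x 51 mm, 61 mm high, loose; origin at the centre of its underside.
- plaster_oval: The white plaster oval as a body; origin at the centre of its underside, z up, axes as its point's.
- clay_rose: The clay rose as a body; origin at the centre of its underside, z up, axes as its point's.
- medallion: The brown medallion as a body; origin at the centre of its underside, z up, axes as its point's.
Things that resemble listed ones, but are neither listed nor needed, are in the scene too. There is more than one size of the medallion; the job needs the smallest.

How it is judged (in metres and radians):
On the way, in this order (a step that is already met when the one before it is completed fails the run):
1. the fingertips touch the middle of the white plaster oval's top (contact force between the fingers and plaster_oval above 0.3 N and horizontal distance between the grasp point and plaster_oval_top below 0.025 m), for 0.04 s.
2. the fingertips touch the middle of the clay rose's top (contact force between the fingers and clay_rose above 0.3 N and horizontal distance between the grasp point and clay_rose_top below 0.025 m), for 0.04 s.
3. the fingertips touch the middle of the brown medallion's top (contact force between the fingers and medallion above 0.3 N and horizontal distance between the grasp point and medallion_top below 0.025 m), for 0.04 s.
At the end, for the whole second after the job is handed in: After the three touches in order (each within 25 mm of the piece's middle), all three pieces lie flat and at rest within 15 mm of where they started, and the bystanders within 10 mm of theirs (distance of each of plaster_oval_top, clay_rose_top, medallion_top from where it was at the start of the episode below 0.015 m and angle between each of plaster_oval_top, clay_rose_top, medallion_top's own z axis and vertical below 0.2 rad and linear speed of each of plaster_oval, clay_rose, medallion below 0.02 m/s and distance of each of bisque_saucer, curl_fish, blue_jar, yellow_bird from where it was at the start of the episode below 0.01 m).
It fails at once if one of the three pieces is pressed harder than 30 N (contact force between the fingers and plaster_oval above 30 N or contact force between the fingers and clay_rose above 30 N or contact force between the fingers and medallion above 30 N).
It fails at once if one of the three pieces is pushed more than 15 mm from its place or lifted (distance of any of plaster_oval_top, clay_rose_top, medallion_top from where it was at the start of the episode above 0.015 m).
It fails at once if one of the three pieces is tipped (angle between any of plaster_oval_top, clay_rose_top, medallion_top's own z axis and vertical above 0.25 rad).
It fails at once if another piece or object is touched by the robot (contact force between any of the fingers, the arm and bisque_saucer above 0.5 N or contact force between any of the fingers, the arm and curl_fish above 0.5 N or contact force between any of the fingers, the arm and blue_jar above 0.5 N or contact force between any of the fingers, the arm and yellow_bird above 0.5 N).
It fails at once if another piece or object is moved more than 10 mm (distance of any of bisque_saucer, curl_fish, blue_jar, yellow_bird from where it was at the start of the episode above 0.01 m).
It also fails if it takes over 45 s, if anything falls off the work surface, if the arm or the gripper's body presses on something with over 40 N, if the wrist force passes 120 N, or if a joint passes its speed limit or range.

## Working session

There is one attempt and no reset: what is moved stays moved. The work goes in short steps, Python scripts to look and compute and a tool call to move; the robot and the scene stay as the last step left them, time stands still between calls to the robot, and variables do not carry over. Pictures are saved under pics/ and viewed, at most 10 in all, crops included, and the job is handed in when it is done.

Besides the shell and the picture viewer there is one more tool, called after "Call:" as a command line: name --pt "numbers of a row" for each row, then --argument value for the rest. send_rows: Moves the arm, as the interface text tells. Its arguments: {"type":"object","properties":{"grip":{"type":"array"},"xyz":{"type":"array"},"yaw":{"type":"array"},"grip_force":{"type":"number"}},"required":["grip","xyz","yaw"]}

```bash
mkdir -p pics
cat > h.py <<'E'
import numpy as np, cv2
from workcell import env, eyes
def ray(f,u,v,z):
    d=f["pose"][:3,:3]@np.array([(u-f["cx"])/f["fx"],(v-f["cy"])/f["fy"],1]); o=f["pose"][:3,3]
    return o+d*(z-o[2])/d[2]
E
python3 - <<'E'
from h import *
import pickle
fs={n:eyes.grab_frame(n) for n in("top","side")}
pickle.dump(fs,open("f.pkl","wb"))
for n,f in fs.items():
    cv2.imwrite(f"pics/{n}.png",cv2.resize(f["frame"][:,:,::-1],(800,600),interpolation=cv2.INTER_CUBIC)); print(n,f["fx"],f["cx"],f["cy"],f["pose"].round(2).tolist())
s=env.state();print(s["time_s"],s["ee_pos"],s["ee_rot"],s["force"],s["gripper_width"])
E
```

```text
top 430.486879401681 247.14137312042953 187.6884144560205 [[-0.01, -0.98, 0.19, 232.54], [-1.0, 0.01, 0.01, 60.18], [-0.01, -0.19, -0.98, 1212.81], [0.0, 0.0, 0.0, 1.0]]
side 384.43628102420934 260.66049264687666 192.99280133002063 [[-1.0, -0.03, 0.06, 362.11], [-0.06, 0.63, -0.77, 1126.35], [-0.02, -0.78, -0.63, 926.14], [0.0, 0.0, 0.0, 1.0]]
0.1 [163.6138229  550.77233331 213.21212613] [-1.79909084e+02 -1.51563421e-03  1.63453276e+02] [-0.23977952  0.16544999  0.26994857] 91.3580104391313
```

View pics/top.png

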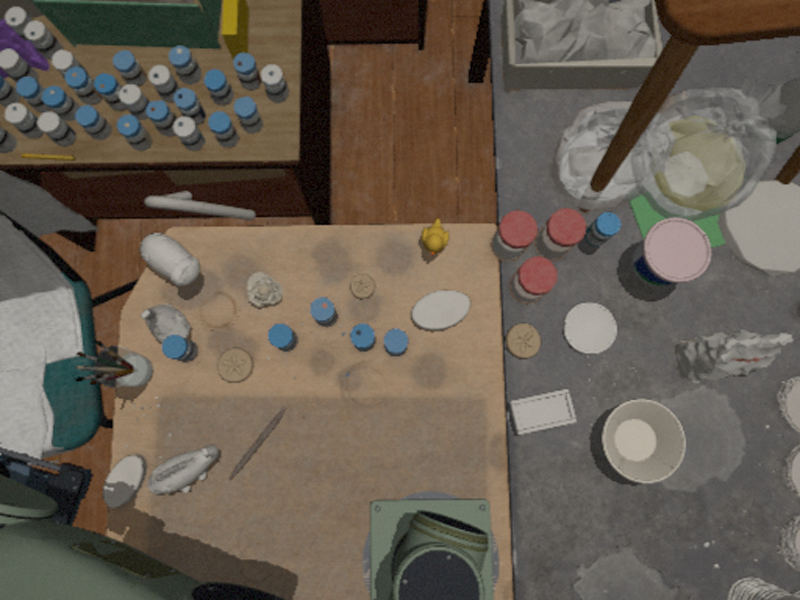

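View pics/side.png

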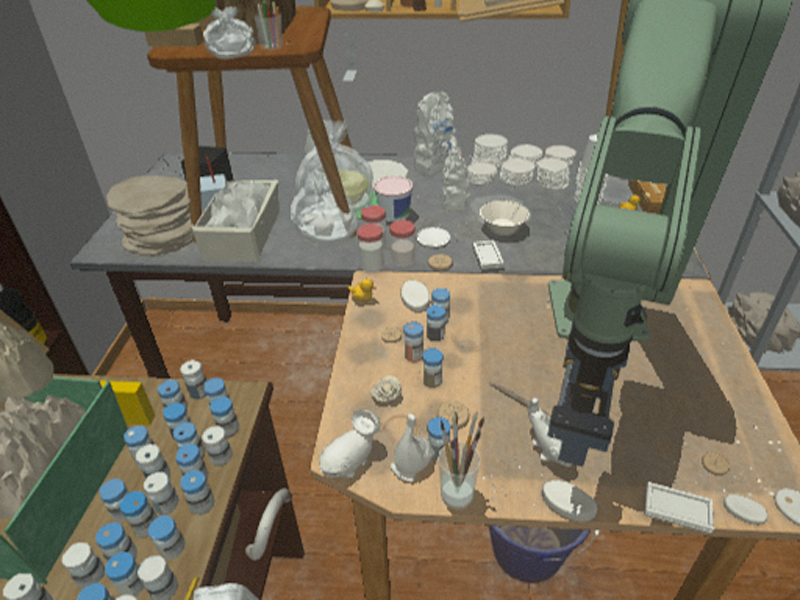

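The top view shows the oval at about (441,310), the rose at (264,290) and the smallest medallion at (362,286). The other medallions, at (235,364) and (523,340), are about 35 px wide against 26 px. The saucer is at (590,328). In the side view the oval is at (415,295), the rose at (386,390) and the medallion at (391,335).

Run:
```python
from h import *
import pickle
fs=pickle.load(open("f.pkl","rb"))
seeds={"oval":{"top":(441,310),"side":(415,295)},"rose":{"top":(264,290),"side":(386,390)},"med":{"top":(362,286),"side":(391,335)}}
zs={"oval":9,"rose":16,"med":6}; R={"oval":28,"rose":20,"med":16}
tiles=[]
for k in seeds:
  for n,s in seeds[k].items():
    f=fs[n]; im=f["frame"]; u,v=[int(a*.64) for a in s]; r=R[k]
    c=im[v-r:v+r,u-r:u+r].copy(); lab=cv2.cvtColor(c,cv2.COLOR_RGB2LAB).astype(int)
    if k=="med":
      bg=np.median(np.r_[lab[0],lab[-1],lab[:,0],lab[:,-1]],0); m=np.abs(lab-bg).sum(2)>22
    else: m=(lab[:,:,2]-128<12)&(lab[:,:,0]>100)
    m=cv2.morphologyEx(m.astype(np.uint8),cv2.MORPH_CLOSE,np.ones((3,3)))
    nn,L,st,ce=cv2.connectedComponentsWithStats(m)
    i=1+min(range(nn-1),key=lambda j:np.hypot(*(ce[j+1]-r))-0.05*st[j+1,4]); 
    cs=max(cv2.findContours((L==i).astype(np.uint8),0,1)[0],key=cv2.contourArea)
    P=np.array([ray(f,x+u-r,y+v-r,zs[k])[:2] for x,y in cs[:,0]],np.float32)
    e=cv2.minAreaRect(P); ctr=ce[i]+[u-r,v-r]
    print(k,n,"px",ctr.round(1),"box ctr",np.round(e[0],1),"size",np.round(e[1],1),"centroid",ray(f,*ctr,zs[k])[:2].round(1))
    cv2.drawContours(c,[cs],-1,(255,0,0),1); tiles.append(cv2.resize(c,(260,260),interpolation=0))
cv2.imwrite("pics/t.png",np.vstack([np.hstack(tiles[0::2]),np.hstack(tiles[1::2])])[:,:,::-1])
# medallion lookalike sizes & jars: approx positions
f=fs["top"]
for n,p,z in [("jarL",(323,310),82),("jarM",(362,336),82),("jarR",(396,341),82),("jar2",(281,337),82),("bird",(435,237),30),("bowl",(217,310),0),("saucer",(590,328),5),("vase",(170,260),60),("redjar",(535,275),80)]:
  print(n,ray(f,p[0]*.64,p[1]*.64,z).round(0))
```

```text
oval top px [281.7 197.7] box ctr [431.8 -27. ] size [105.2  68.9] centroid [432.4 -27.4]
oval side px [272.1 196.6] box ctr [407.7  17.9] size [116.2 210.9] centroid [407.2  21.8]
rose top px [166.3 184.2] box ctr [475.5 301.7] size [85.8 59.3] centroid [474.3 299.5]
rose side px [248.2 253.3] box ctr [471.6 309.6] size [42.2 50.4] centroid [470.2 312.6]
med top px [231. 181.] box ctr [483.3 116.2] size [0. 0.] centroid [483.3 116.2]
med side px [255.  213.3] box ctr [484.4 112.2] size [111.4 165.2] centroid [464.3 113.6]
jarL [421. 178.  82.]
jarM [376. 111.  82.]
jarR [366.  54.  82.]
jar2 [376. 248.  82.]
bird [562. -20.  30.]
bowl [437. 380.   0.]
saucer [ 395. -297.    5.]
vase [518. 451.  60.]
redjar [ 478. -187.   80.]
```

View pics/t.png

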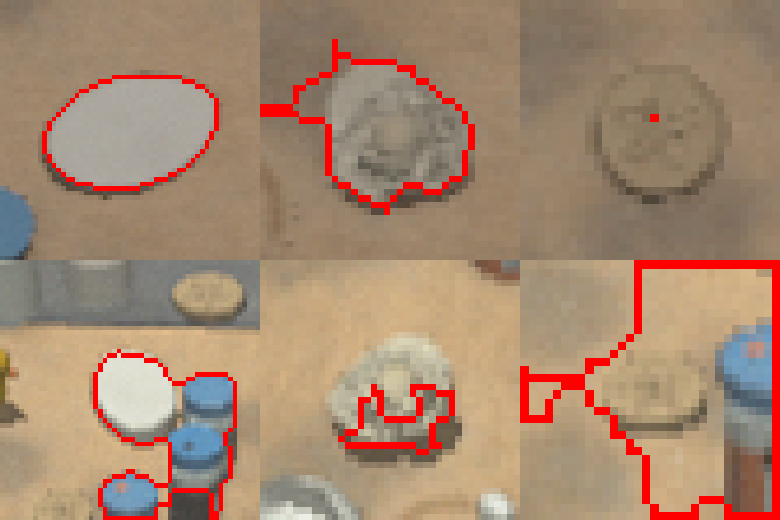

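The crops show the oval's top outline is clean. The rose and medallion masks leaked, so I read their centres from the crop extents instead: top px rose (169.6,185.2) and medallion (232.4,183.1). I'll cross-check those against the side view, along with the sizes of the other medallions.

Run:
```python
from h import *
import pickle
fs=pickle.load(open("f.pkl","rb"));t,s=fs["top"],fs["side"]
for n,f,u,v,z in [("oval",t,281.7,197.7,12),("oval",s,266,189,12),("rose",t,169.6,185.2,16),("rose",s,247.8,249.5,16),("med",t,232.4,183.1,8),("med",s,249.4,213.4,10)]:
  print(n,ray(f,u,v,z).round(1))
for n,a,b in [("med",(583,385),(707,385))]: 
  g=lambda p:ray(s,250-16+(p[0]-520)/260*32,214-16+(p[1]-260)/260*32,10)
  print(n,np.linalg.norm(g(a)-g(b)))
tiles=[]
for f,c in[(s,(715,462)),(s,(454,413)),(t,(235,364)),(t,(523,340)),(t,(362,286)),(t,(435,260))]:
  u,v=int(c[0]*.64),int(c[1]*.64); tiles.append(cv2.resize(f["frame"][v-16:v+16,u-16:u+16],(260,260),interpolation=0))
  print(np.linalg.norm(ray(f,u-16,v,10)-ray(f,u+16,v,10)).round(1), ray(f,u,v,10).round())
cv2.imwrite("pics/m.png",np.vstack([np.hstack(tiles[:3]),np.hstack(tiles[3:])])[:,:,::-1])
```

```text
oval [432.  -27.2  12. ]
oval [432.1 -19.1  12. ]
rose [471.3 290.1  16. ]
rose [473.  296.7  16. ]
med [476.7 112.1   8. ]
med [483.6 119.6  10. ]
med 54.21406568575716
89.2 [-131.  434.   10.]
98.2 [339. 345.  10.]
89.7 [340. 343.  10.]
89.5 [ 376. -172.   10.]
91.3 [477. 116.  10.]
91.8 [525. -19.  10.]
```

View pics/m.png

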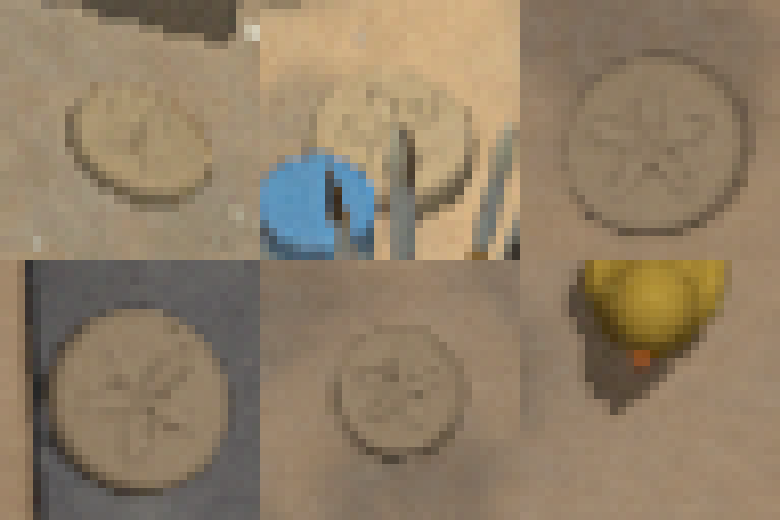

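The piece at top (362,286) is the smallest in the top view, about 46 mm against about 63 mm for the others. I'll go to the oval now, shutting the fingers on the way, and check positions with the wrist camera.

Call:
send_rows --grip '[-1, -1, -1, -1, -1, -1, -1, -1]' --pt "0.015 -0.035 0" --pt "0.03 -0.07 0" --pt "0.045 -0.105 0" --pt "0.062 -0.14 0" --pt "0.08 -0.175 0" --pt "0.098 -0.21 0" --pt "0.116 -0.245 0" --pt "0.134 -0.28 0" --yaw '[0, 0, 0, 0, 0, 0, 0, 0]'

```text
time_s: 0.77
ee_pos: [297.9, 269.3, 213.8]
ee_rot: [-180.0, 0.0, 163.5]
force: [2.1, 0.7, 0.3]
gripper_width: 40.7
gripper_force: 0.0
```

Call:
send_rows --grip '[-1, -1, -1, -1, -1, -1, -1, -1]' --pt "0.017 -0.035 0" --pt "0.034 -0.07 0" --pt "0.051 -0.105 0" --pt "0.068 -0.14 0" --pt "0.085 -0.175 0" --pt "0.102 -0.21 0" --pt "0.119 -0.245 0" --pt "0.134 -0.26 0" --yaw '[0, 0, 0, 0, 0, 0, 0, 0]'

```text
time_s: 1.43
ee_pos: [432.1, 7.6, 213.8]
ee_rot: [-179.9, 0.0, 163.3]
force: [-0.1, 0.3, 0.4]
gripper_width: 0.7
gripper_force: 0.0
```

```bash
cat >> h.py <<'E'
import pickle
def snap(n):
    f=eyes.grab_frame("wrist"); pickle.dump(f,open(f"{n}.pkl","wb"))
    cv2.imwrite(f"pics/{n}.png",cv2.resize(f["frame"][:,:,::-1],(800,600)))
    s=env.state();print(s["time_s"],s["ee_pos"].round(1),s["ee_rot"].round(1),s["force"].round(2),s["gripper_width"],f["pose"].round(2).tolist(),f["fx"])
E
python3 -c "from h import *;snap('w1')"
```

```text
1.4833 [435.2   6.7 213.8] [-179.9    0.2  163.2] [ 3.92 -1.54  0.68] 0.34662839142363816 [[0.29, 0.93, 0.23, 366.7], [0.96, -0.28, -0.07, 26.89], [-0.0, 0.24, -0.97, 384.89], [0.0, 0.0, 0.0, 1.0]] 299.8384859630839
```

View pics/w1.png

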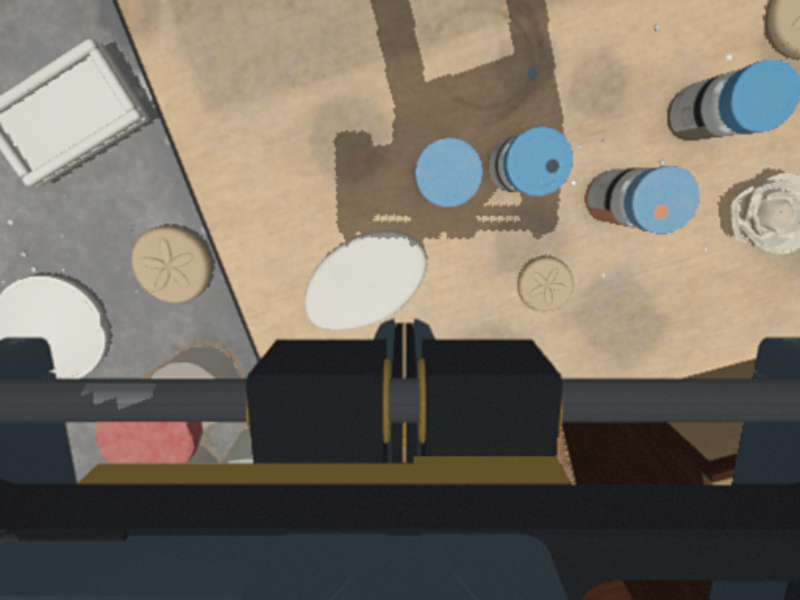

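The wrist view shows the oval at (366,281), the small medallion at (546,283), a bigger one at (172,263) and the rose at about (780,213), all in view.

Run:
```python
from h import *
f=pickle.load(open("w1.pkl","rb"));k=.64
p=lambda u,v,z:ray(f,u*k,v*k,z).round(1)
print("oval",p(366,281,12)); a,b=p(306,308,10),p(426,252,10);print(np.linalg.norm(a-b),(a+b)/2)
print("med",p(545.5,283,9),np.linalg.norm(p(518,283,8)-p(574,283,8)))
print("bigmed",np.linalg.norm(p(131,263,8)-p(212,263,8)),"rose",p(783,213,16))
for n,u,v in [("jarR",449,172),("jarM",538,160),("jarL",660,200),("jar2",762,96)]:print(n,p(u,v,82))
```

```text
oval [433.9 -25.9  12. ]
109.51976990479848 [433.55 -26.75  10.  ]
med [478.4 114.2   9. ] 46.03314023613858
bigmed 66.02310201739995 rose [475.  300.9  16. ]
jarR [370.  55.  82.]
jarM [379.  109.7  82. ]
jarL [425.  178.2  82. ]
jar2 [381.7 246.7  82. ]
```

Sizes agree: oval 110 mm, medallion 46 mm, larger medallion 66 mm. The oval's middle is at (433,-26.5). I'll shift over it and go down to z ≈ 28.

Call:
send_rows --grip '[-1, -1, -1, -1, -1, -1, -1, -1]' --pt "0.001 -0.038 0" --pt "0.001 -0.038 -0.04" --pt "0.001 -0.038 -0.08" --pt "0.001 -0.038 -0.12" --pt "0.001 -0.038 -0.155" --pt "0.001 -0.038 -0.175" --pt "0.001 -0.038 -0.186" --pt "0.001 -0.038 -0.186" --yaw '[0, 0, 0, 0, 0, 0, 0, 0]'

```text
time_s: 2.15
ee_pos: [430.3, -26.4, 25.5]
ee_rot: [-179.9, -0.4, 163.5]
force: [-0.3, 1.0, 0.1]
gripper_width: 0.4
gripper_force: 0.0
```

Call:
send_rows --grip '[-1, -1, -1, -1]' --pt "0 0 -0.003" --pt "0 0 -0.006" --pt "0 0 -0.008" --pt "0 0 -0.009" --yaw '[0, 0, 0, 0]'

```text
time_s: 2.48
ee_pos: [433.3, -26.8, 19.5]
ee_rot: [180.0, 0.1, 163.5]
force: [0.1, -0.5, -0.1]
gripper_width: 0.5
gripper_force: 0.0
```

Call:
send_rows --grip '[-1, -1, -1]' --pt "0 0 -0.001" --pt "0 0 -0.002" --pt "0 0 -0.002" --yaw '[0, 0, 0]'

```text
time_s: 2.73
ee_pos: [433.2, -26.8, 17.6]
ee_rot: [180.0, 0.1, 163.5]
force: [-1.3, 0.5, 4.9]
gripper_width: 0.7
gripper_force: 2.4
```

Call:
send_rows --grip '[-1, -1]' --pt "0 0 -0.001" --pt "0 0 -0.001" --yaw '[0, 0]'

```text
time_s: 2.9
ee_pos: [433.2, -26.8, 17.4]
ee_rot: [180.0, 0.1, 163.5]
force: [-3.1, 0.5, 13.9]
gripper_width: 0.8
gripper_force: 6.6
```

The oval is touched at 5–14 N. Next: lift, then over to the rose at about (473,295).

Call:
send_rows --grip '[-1, -1, -1, -1, -1, -1, -1, -1]' --pt "0 0 0.01" --pt "0 0 0.045" --pt "0 0 0.085" --pt "0 0 0.124" --pt "0.005 0.04 0.124" --pt "0.01 0.08 0.124" --pt "0.015 0.12 0.124" --pt "0.02 0.16 0.124" --yaw '[0, 0, 0, 0, 0, 0, 0, 0]'

```text
time_s: 3.57
ee_pos: [452.9, 134.7, 140.7]
ee_rot: [179.9, 0.1, 163.4]
force: [0.2, -0.6, -0.1]
gripper_width: 0.7
gripper_force: 0.0
```

Call:
send_rows --grip '[-1, -1, -1, -1, -1, -1, -1, -1]' --pt "0.005 0.04 0" --pt "0.01 0.08 0" --pt "0.015 0.115 0" --pt "0.02 0.145 0" --pt "0.02 0.16 0" --pt "0.02 0.16 0" --pt "0.02 0.16 0" --pt "0.02 0.16 0" --yaw '[0, 0, 0, 0, 0, 0, 0, 0]'

```text
time_s: 4.23
ee_pos: [472.3, 291.8, 139.8]
ee_rot: [-179.9, -0.0, 163.4]
force: [-0.4, 0.4, -0.3]
gripper_width: 0.3
gripper_force: 0.0
```

```bash
python3 -c "from h import *;snap('w2')"
```

```text
4.2833 [472.4 291.6 140. ] [-179.9   -0.   163.4] [ 0.02 -0.04 -0.22] 0.49414946257825276 [[0.29, 0.93, 0.23, 406.91], [0.96, -0.28, -0.07, 310.92], [-0.0, 0.24, -0.97, 310.95], [0.0, 0.0, 0.0, 1.0]] 299.8384859630839
```

View pics/w2.png

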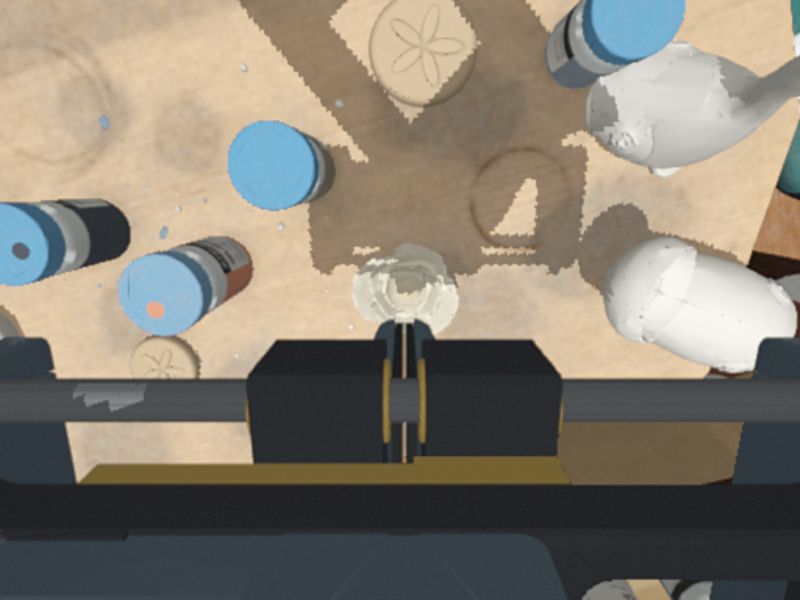

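The wrist view shows the rose spanning columns 353–459, with its top edge at row 243, so its centre is about (406,295). The white pieces to the right are well off.

Run:
```python
from h import *
f=pickle.load(open("w2.pkl","rb"));k=.64
for v in(290,295):print(ray(f,406*k,v*k,20).round(1))
print(np.linalg.norm(ray(f,353*k,290*k,16)-ray(f,459*k,290*k,16)))
```

```text
[472.1 292.6  20. ]
[475.2 291.7  20. ]
68.50662004629116
```

Call:
send_rows --grip '[-1, -1, -1, -1, -1, -1]' --pt "0 0.002 -0.03" --pt "0 0.002 -0.06" --pt "0 0.002 -0.085" --pt "0 0.002 -0.096" --pt "0 0.002 -0.1" --pt "0 0.002 -0.1" --yaw '[0, 0, 0, 0, 0, 0]'

```text
time_s: 4.78
ee_pos: [472.8, 294.3, 39.8]
ee_rot: [-180.0, -0.0, 163.4]
force: [0.4, -0.1, 0.3]
gripper_width: 0.4
gripper_force: 0.0
```

Now above the rose centre (473,292). I'll come down in small steps.

Call:
send_rows --grip '[-1, -1, -1, -1, -1, -1]' --pt "0 0 -0.003" --pt "0 0 -0.006" --pt "0 0 -0.008" --pt "0 0 -0.009" --pt "0 0 -0.01" --pt "0 0 -0.01" --yaw '[0, 0, 0, 0, 0, 0]'

```text
time_s: 5.28
ee_pos: [473.1, 295.4, 30.6]
ee_rot: [180.0, 0.0, 163.5]
force: [-1.0, 0.6, 4.4]
gripper_width: 0.3
gripper_force: 1.6
```

Call:
send_rows --grip '[-1, -1]' --pt "0 0 -0.001" --pt "0 0 -0.001" --yaw '[0, 0]'

```text
time_s: 5.45
ee_pos: [473.4, 295.4, 30.4]
ee_rot: [179.9, 0.1, 163.5]
force: [-0.9, -1.6, 8.8]
gripper_width: 0.3
gripper_force: 4.4
```

The rose is touched at 4–9 N. Next the medallion at (478,114).

Call:
send_rows --grip '[-1, -1, -1, -1, -1, -1, -1, -1]' --pt "0 0 0.01" --pt "0 0 0.045" --pt "0 0 0.08" --pt "0 0 0.11" --pt "0.001 -0.04 0.11" --pt "0.002 -0.08 0.11" --pt "0.003 -0.12 0.11" --pt "0.004 -0.16 0.11" --yaw '[0, 0, 0, 0, 0, 0, 0, 0]'

```text
time_s: 6.12
ee_pos: [476.5, 133.9, 139.6]
ee_rot: [180.0, 0.1, 163.5]
force: [0.8, -0.3, -0.5]
gripper_width: 0.4
gripper_force: 0.0
```

Call:
send_rows --grip '[-1, -1, -1, -1, -1, -1, -1, -1]' --pt "0.001 -0.021 0" --pt "0.001 -0.021 0" --pt "0.001 -0.021 -0.03" --pt "0.001 -0.021 -0.06" --pt "0.001 -0.021 -0.09" --pt "0.001 -0.021 -0.11" --pt "0.001 -0.021 -0.12" --pt "0.001 -0.021 -0.12" --yaw '[0, 0, 0, 0, 0, 0, 0, 0]'

```text
time_s: 6.78
ee_pos: [476.0, 114.6, 16.9]
ee_rot: [-179.9, -0.3, 163.5]
force: [0.2, 0.1, 0.0]
gripper_width: 0.7
gripper_force: 0.0
```

Call:
send_rows --grip '[-1, -1, -1, -1, -1]' --pt "0 0 -0.003" --pt "0 0 -0.006" --pt "0 0 -0.007" --pt "0 0 -0.008" --pt "0 0 -0.008" --yaw '[0, 0, 0, 0, 0]'

```text
time_s: 7.2
ee_pos: [478.1, 114.3, 11.5]
ee_rot: [180.0, 0.1, 163.5]
force: [-0.3, 0.2, -0.1]
gripper_width: 0.2
gripper_force: 0.0
```

Call:
send_rows --grip '[-1, -1, -1, -1]' --pt "0 0 -0.001" --pt "0 0 -0.002" --pt "0 0 -0.002" --pt "0 0 -0.002" --yaw '[0, 0, 0, 0]'

```text
time_s: 7.53
ee_pos: [478.2, 114.3, 9.9]
ee_rot: [180.0, 0.1, 163.4]
force: [-1.4, -0.7, 6.3]
gripper_width: 0.1
gripper_force: 3.5
```

Call:
send_rows --grip '[-1, -1]' --pt "0 0 -0.001" --pt "0 0 -0.001" --yaw '[0, 0]'

```text
time_s: 7.7
ee_pos: [478.2, 114.3, 9.9]
ee_rot: [180.0, 0.1, 163.4]
force: [-3.0, -0.5, 16.4]
gripper_width: 0.1
gripper_force: 7.9
```

The medallion is touched. Lifting clear.

Call:
send_rows --grip '[-1, -1, -1, -1, -1, -1, -1, -1]' --pt "0 0 0.01" --pt "0 0 0.045" --pt "0 0 0.085" --pt "0 0 0.125" --pt "0 0 0.165" --pt "0 0 0.2" --pt "0 0 0.2" --pt "0 0 0.2" --yaw '[0, 0, 0, 0, 0, 0, 0, 0]'

```text
time_s: 8.37
ee_pos: [478.8, 114.4, 210.2]
ee_rot: [179.8, 0.3, 163.4]
force: [0.3, -0.3, -1.0]
gripper_width: 0.4
gripper_force: 0.0
```

```bash
python3 -c "
from h import *;snap('w3')"
```

```text
8.4167 [477.5 114.1 208.1] [180.    0.  163.4] [-0.92 -0.16 -0.2 ] 0.6887431790265949 [[0.29, 0.93, 0.24, 412.44], [0.96, -0.28, -0.07, 133.1], [0.0, 0.25, -0.97, 380.92], [0.0, 0.0, 0.0, 1.0]] 299.8384859630839
```

View pics/w3.png

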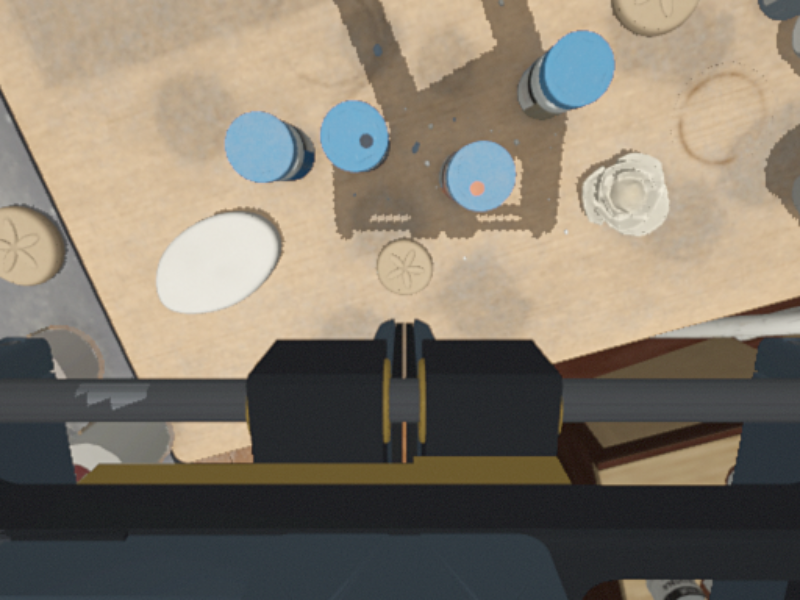

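The oval (218,262), medallion (404,266) and rose (627,193) all lie flat in their places, and the hand is clear. Handing in.

```bash
python3 -c "
from h import *;print(env.job_done())"
```

```text
the job is handed in; nothing more can be done
None
```

I touched the oval, the rose and the smallest medallion in that order, with at most about 16 N read at the wrist; the last picture shows all three flat in place with the hand clear, and the job is handed in (no verdict came back).

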